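# Make up the condiment tray

### The arm

A 6-joint arm with a two-finger parallel gripper is mounted at the origin on the work surface. World frame = base frame: x ahead of the robot, y to its left, z up, the work surface at z = 0. Lengths are in m, angles in degrees, forces in N, time in s.
With the tool pointing down it reaches from about 0.35 to 0.875 m from the base axis. Payload 4.2 kg.
Tool frame: the origin (TCP) lies on the centre line of the jaws, within the pads' length; the fingertips stand 19 mm ahead of it and the grasp point (between the pads) is the TCP; x points along the fingers, y is the direction in which the jaws open and shut, and the axes are right-handed (so a half turn about x gives the same grasp; the last joint's range is limited). The gripper opens to 87 mm and grips with 3 to 60 N. Pads are 19 mm wide; open, the fingers measure 117 mm over their backs; the gripper's body (75 mm by 190 mm) begins 51 mm behind the grasp point.
Start: joints at [89.76, 22.042, 0.453, 0, -68.411, -14.817], TCP at [0.162, 0.604, 0.242] pointing down, gripper open.
Joint ranges: [-179.83, 179.83], [-69.29, 118.12], [-61.27, 80.66], [-181.25, 117.63], [-171.15, -9.14], [-177.46, 177.46]. Speed limits (degrees/s): [159.86, 159.86, 180, 180, 180, 180].

### API

Orientations are given as a 3x3 rotation matrix whose columns are the frame's x, y, z axes.
In Python, from station import * gives the robot as it stands.
- The arm moves only by the shell command python3 -m creep 'ROWS'. ROWS is JSON, a list of rows, each a list of 5 numbers: the opening, from 0 (shut) to 1 (fully open), then the shift along the world's x, y, z in mm, then the turn about the world's z in rad. In form: [[jaw, x, y, z, turn], ...]. A call has exactly 8 rows; each row is the pose to reach, as a shift and turn from the pose measured when the call began; what a row does not reach only later rows make up. A row lasts 1/10 s, in which the tool goes at most 50 mm and 8.59 degrees, less where a joint would pass 70% of its speed; a pose out of reach is approached as far as the arm can. A call with a gripper value outside its range is refused whole. The fingers move at their own pace and stop on an object; the grip force is fixed at half the most. Time passes only in rows, so rows that repeat a pose let the fingers close, or fill a call up. It gives the time, the measured TCP pose, the force and the opening at its end, in the units of the state.
- sense(): the state, without advancing time (a new reading comes with each control period).
- capture(name): name is "side" or "top" or "wrist"; returns a dict with "image" (384x512x3 uint8, blue, green, red), "z_map" (384x512 float32, m along the optical axis (not along the pixel's ray), 0 where there is no reading), "mtx" (3x3 intrinsics, pixels), "k1" (the pictures are not rectified: a ray, as slopes to the right and down, at radius r is drawn at 1 + k1 r^2 times it, then the intrinsics apply), "eye" and "attitude" of the camera in the world. Camera axes: x right, y up, looking along -z (the intrinsics and any distortion apply to the point x, -y, -z); pixel columns grow to the right and rows downward; lengths in m; the calibration is good to about 2 mm. A picture is of the moment at which its call begins.
- finish_job(): hands the job in, once; it reports no verdict.
Trained networks look in a picture, given as the dict that the camera call returned (one of the last four; its "shot" number tells which), for a name from the list of things; names that differ only in an ending like _2 or _b are one class to them, and where a whole thing is asked for, a point or a joint stands for the part that bears it (a point fixed in the world has none). Each returns a list of dicts, best first, with "confidence" (0 to 1); they miss things now and then, are a little off and sometimes report something else, mostly with a low value. They report only what shows in the picture. A call takes as long as a camera call. They do not tell look-alikes from the thing itself.
- look_for(picture, thing): "box" ([left, top, right, bottom] in pixels, round what is visible of it).
- mark_of(picture, thing): "centre" ([column, row] in pixels: a listed point, or the origin of a listed thing).
The state is a dict: "time_s": time; "joints": joint angles; "joint_velocities": joint speeds; "effort": joint torques, N m; "tcp_pos": TCP position; "ee_rot": TCP orientation; "wrist_force": force on the tool from outside, world axes, zero at the start; "moment": the same for the moment, N m; "gripper_width": opening from 0.0 (shut) to 1.0 (fully open).
Only numpy, scipy, OpenCV 4.12 (cv2) and the standard library are available. Lean on these libraries where they do the work, as an engineer would, in place of code of your own. Each camera call takes 0.05 s, during which the arm holds its last target.

### The job

Make up the condiment tray for the dining table: stand the salt shaker, the pepper mill, the sauce pourer and the toothpick box upright on the tray, each down inside the holder that has the shape and size of its foot (small round, large round, square, oblong). Set them down gently without dropping or knocking any of them over. Leave the two storage jars with the flat overhanging lids standing where they are on the counter.

Things in the scene. Friction and masses are not known exactly. Their poses are not given: they have to be found in the camera images.
- salt_shaker: Salt shaker: plain round grey-green stoneware cylinder 38 mm in diameter, straight for 62 mm, with a low domed, pierced steel top no wider than the body, 78 mm high overall, 0.15 kg. Loose, upright on the counter. Origin: centre of its underside; z up.
- pepper_mill: Pepper mill: round dark wood, foot 56 mm in diameter up to 40 mm, then a straight waist 44 mm in diameter from 46 to 80 mm, small steel ball on top, 98 mm high overall, 0.2 kg. Loose, upright on the counter. Origin: centre of its underside; z up.
- sauce_pourer: Sauce pourer: square grey-green stoneware bottle 46 x 46 mm, straight sides up to 56 mm, then a narrow round black stopper with a little slanting spout towards its +x; 80 mm high overall, 0.22 kg. The spout reaches 28 mm from the centre. Loose, upright on the counter. Origin: centre of its underside; x and y across its flat sides, z up.
- toothpick_box: Toothpick box: oblong open aluminium box 60 mm (along its x) by 34 mm (along its y), 66 mm high, walls 3 mm, filled with wooden toothpicks that stand out up to 14 mm (80 mm overall), 0.13 kg. Loose, upright on the counter. Origin: centre of its underside; z up.
- round_jar: Look-alike, not wanted: round storage jar, grey-green stoneware 38 mm in diameter like the salt shaker, but with a flat steel lid 48 mm wide that overhangs the body; 76 mm high, 0.2 kg. Loose, upright on the counter. Origin: centre of its underside.
- square_jar: Look-alike, not wanted: square storage jar, grey-green stoneware 46 x 46 mm like the sauce pourer, but with a flat square black lid 54 mm wide that overhangs the body and no spout; 70 mm high, 0.25 kg. Loose, upright on the counter. Origin: centre of its underside.
- holder_small_round: Small round holder, bare steel, inside diameter 54 mm, for the salt shaker. Fixed on a wooden tray (208 mm square, rim 16 mm high), one of four holders 100 mm apart in a 2 x 2 pattern, in any order. Walls 4 mm thick; rim 12 mm high, floor 4 mm thick. Origin: centre of its underside, 6 mm above the counter; a piece in it stands 10 mm above the counter.
- holder_large_round: Large round holder, bare steel, inside diameter 74 mm, for the pepper mill. Fixed on a wooden tray (208 mm square, rim 16 mm high), one of four holders 100 mm apart in a 2 x 2 pattern, in any order. Walls 4 mm thick; rim 12 mm high, floor 4 mm thick. Origin: centre of its underside, 6 mm above the counter; a piece in it stands 10 mm above the counter.
- holder_square: Square holder, bare steel, inside 62 x 62 mm, for the sauce pourer. x, y: across its sides. Fixed on a wooden tray (208 mm square, rim 16 mm high), one of four holders 100 mm apart in a 2 x 2 pattern, in any order. Walls 4 mm thick; rim 12 mm high, floor 4 mm thick. Origin: centre of its underside, 6 mm above the counter; a piece in it stands 10 mm above the counter.
- holder_oblong: Oblong holder, bare steel, inside 76 mm (along its x) by 50 mm (along its y), for the toothpick box. Fixed on a wooden tray (208 mm square, rim 16 mm high), one of four holders 100 mm apart in a 2 x 2 pattern, in any order. Walls 4 mm thick; rim 12 mm high, floor 4 mm thick. Origin: centre of its underside, 6 mm above the counter; a piece in it stands 10 mm above the counter.
Things that resemble listed ones, but are neither listed nor needed, are in the scene too. What is shaped like the square_jar but purple or red is not meant.

How it is judged:
By the outcome, as a careful person would: the job done as asked, in the order asked, and still so for the second after the job is handed in, with the robot touching nothing.
It also fails if it takes over 115 s, if anything falls off the work surface, if the arm or the gripper's body presses on something with over 40 N, if the wrist force passes 120 N, or if a joint passes its speed limit or range.

## Working session

There is one attempt and no reset: what is moved stays moved. The work goes in short steps, Python scripts to look and compute and a shell command to move; the robot and the scene stay as the last step left them, time stands still between calls to the robot, and variables do not carry over. Pictures are saved under pics/ and viewed, and the job is handed in when it is done.

```bash
ls; mkdir -p pics
python3 - <<'E'
from station import *
import cv2
s=sense();print(s)
for n in("side","top","wrist"):
    c=capture(n);cv2.imwrite(f"pics/{n}0.png",c["image"]);print(n,c["mtx"],c["k1"],c["eye"],c["attitude"],c["shot"])
E
```

```text
pics
{'time_s': 0.0, 'joints': array([ 8.97610309e+01,  2.20904740e+01,  3.80127004e-01, -3.03109816e-02,
       -6.84087663e+01, -1.48165339e+01]), 'joint_velocities': array([-0.01981626, -0.00221041,  0.08120271, -0.01692589,  0.04050572,
        0.04840499]), 'effort': array([-1.03268168e-03, -3.90665388e+01,  1.87403905e+01,  4.21973526e+00,
        1.09358621e-02, -2.14380366e-04]), 'tcp_pos': array([0.16217506, 0.60302199, 0.24046151]), 'ee_rot': array([[-5.00572341e-04, -2.59942571e-01, -9.65623948e-01],
       [-2.07679963e-03, -9.65621716e-01,  2.59943047e-01],
       [-9.99997718e-01,  2.13552776e-03, -5.64851114e-05]]), 'wrist_force': array([ 0.50826581,  0.09750254, -0.25985062]), 'moment': array([0.00010591, 0.01052008, 0.01867908]), 'gripper_width': 1.0020416285708025}
side [[356.94201635   0.         258.57589324]
 [  0.         356.94201635 189.38123544]
 [  0.           0.           1.        ]] -0.06833356554274965 [ 0.35795224 -0.82919775  0.49754748] [[ 0.97643233  0.0922992  -0.19509166]
 [-0.21550537  0.46604795 -0.85811231]
 [ 0.01171899  0.87993191  0.47495526]] 1
top [[492.38656951   0.         255.83748795]
 [  0.         492.38656951 190.86694424]
 [  0.           0.           1.        ]] -0.097423560534237 [ 0.36663925 -0.02464165  1.13690643] [[ 0.01584069  0.98889685 -0.14775685]
 [-0.99983874  0.01441599 -0.01070817]
 [-0.00845921  0.14790265  0.98896575]] 2
wrist [[313.3169346    0.         260.20555012]
 [  0.         313.3169346  191.16036423]
 [  0.           0.           1.        ]] -0.021123644837533897 [0.23857767 0.58270297 0.38410023] [[-0.26064556  0.92483896  0.27701405]
 [-0.96542984 -0.25058232 -0.07178952]
 [ 0.00302108 -0.28614925  0.9581803 ]] 3
```

View pics/top0.png

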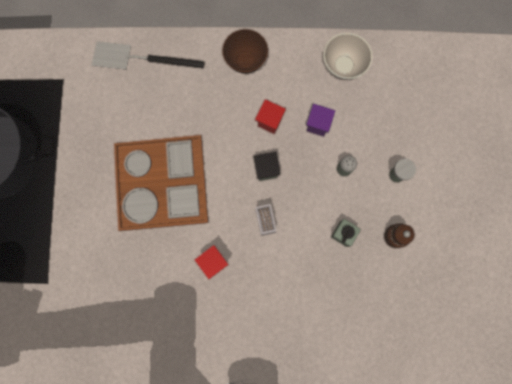

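View pics/side0.png

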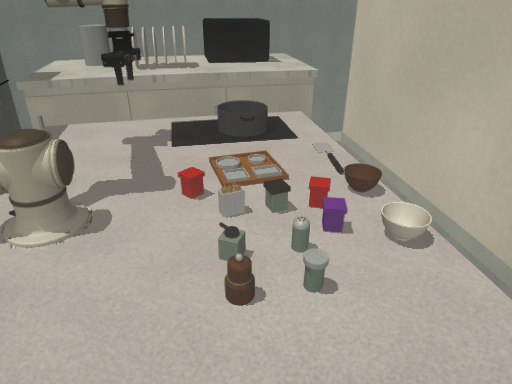

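View pics/wrist0.png

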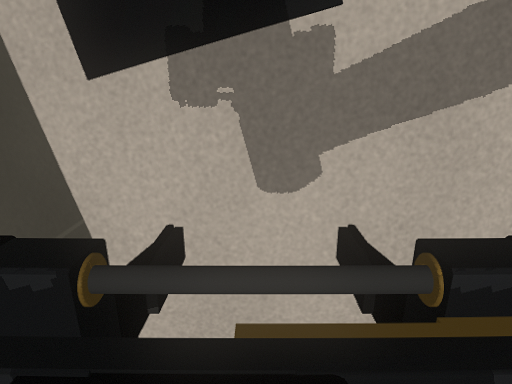

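The top picture shows the salt at (347,165), the round jar at (403,169), the pepper mill at (400,235), the pourer at (346,232), the toothpick box at (266,218) and the square jar at (267,165). The tray is at (162,183). Next I'll measure them from the depth map.

```bash
cat > h.py <<'E'
import numpy as np, cv2
from station import *
def cloud(c):
    h,w=c["z_map"].shape
    u,v=np.meshgrid(np.arange(w),np.arange(h))
    K=c["mtx"];k=c["k1"]
    xd=(u-K[0,2])/K[0,0];yd=(v-K[1,2])/K[1,1]
    x,y=xd.copy(),yd.copy()
    for _ in range(8):
        r2=x*x+y*y;x=xd/(1+k*r2);y=yd/(1+k*r2)
    z=c["z_map"];P=np.stack([x*z,-y*z,-z],-1)
    P=P@np.array(c["attitude"]).T+np.array(c["eye"])
    P[z==0]=np.nan
    return P
def proj(c,X):
    p=(np.array(X)-c["eye"])@np.array(c["attitude"]); x=p[0]/-p[2];y=-p[1]/-p[2];f=1+c["k1"]*(x*x+y*y)
    return c["mtx"][0,0]*x*f+c["mtx"][0,2],c["mtx"][1,1]*y*f+c["mtx"][1,2]
E
cat > m.py <<'E'
from h import *
c=capture("top");P=cloud(c);Z=P[...,2]
for n in ["salt_shaker","pepper_mill","sauce_pourer","toothpick_box","round_jar","square_jar","holder_small_round","holder_large_round","holder_square","holder_oblong"]:
    print(n,[(np.round(d["centre"]),round(float(d["confidence"]),2)) for d in mark_of(c,n)[:3]])
m=(np.nan_to_num(Z)>0.03).astype(np.uint8)
n,l,st,ce=cv2.connectedComponentsWithStats(m)
print("counter z",np.nanmedian(Z[280:370,300:500]))
for i in range(1,n):
    if st[i,4]<60 or st[i,4]>5000: continue
    Q=P[l==i];zt=np.percentile(Q[:,2],97)
    for lo in (0.03,zt-0.012):
        q=Q[Q[:,2]>lo];r=cv2.minAreaRect((q[:,:2]*1000).astype(np.float32))
        print(ce[i].round(),st[i,4],"ztop %.3f"%zt,"lo %.3f"%lo,"rect",np.round(r[0],1),np.round(r[1],1),round(r[2],1),"mean",(q.mean(0)*1000).round(1))
E
python3 m.py
```

```text
salt_shaker [(array([348., 167.]), 0.63), (array([179., 163.]), 0.37)]
pepper_mill [(array([395., 236.]), 0.56)]
sauce_pourer [(array([342., 235.]), 0.66)]
toothpick_box [(array([265., 223.]), 0.93)]
round_jar [(array([394., 176.]), 0.88)]
square_jar [(array([214., 259.]), 0.87), (array([316., 124.]), 0.79), (array([269., 122.]), 0.72)]
holder_small_round [(array([137., 164.]), 0.79)]
holder_large_round [(array([140., 206.]), 0.78)]
holder_square [(array([182., 200.]), 0.59)]
holder_oblong [(array([179., 160.]), 0.56)]
counter z 0.0007280994534792917
[244.  46.] 732 ztop 0.061 lo 0.030 rect [860.9  18.3] [107.2 107.4] 44.4 mean [876.2  19.5  48. ]
[244.  46.] 732 ztop 0.061 lo 0.049 rect [860.9  18.3] [107.2 107.4] 44.4 mean [870.9  18.8  56.2]
[349.  51.] 839 ztop 0.063 lo 0.030 rect [ 849.2 -222.5] [112.9 113.4] 86.9 mean [ 865.5 -228.5   49. ]
[349.  51.] 839 ztop 0.063 lo 0.051 rect [ 849.2 -222.5] [112.9 113.4] 86.9 mean [ 859.4 -225.5   58.7]
[270. 115.] 599 ztop 0.074 lo 0.030 rect [701.4 -41.5] [54.1 55.3] 64.6 mean [700.  -41.3  68.2]
[270. 115.] 599 ztop 0.074 lo 0.062 rect
[... 1149 characters left out ...]
7]
[265. 218.] 219 ztop 0.079 lo 0.067 rect [466.5 -33.9] [59.  33.8] 12.2 mean [467.3 -35.2  70.4]
[346. 232.] 482 ztop 0.077 lo 0.030 rect [ 438.  -213.6] [47.  50.6] 59.6 mean [ 438.8 -212.1   59.9]
[346. 232.] 482 ztop 0.077 lo 0.065 rect [ 435.2 -213.8] [28.2 38.3] 88.9 mean [ 437.2 -212.7   70.7]
[400. 235.] 567 ztop 0.097 lo 0.030 rect [ 435.4 -332.7] [53.9 51.3] 0.1 mean [ 433.7 -328.4   69.8]
[400. 235.] 567 ztop 0.097 lo 0.085 rect [ 434.  -334.2] [33.9 34.4] 51.9 mean [ 434.8 -335.2   88.5]
[211. 261.] 621 ztop 0.074 lo 0.030 rect [370.6  81.3] [55.3 52.9] 37.6 mean [371.   81.2  70.3]
[211. 261.] 621 ztop 0.074 lo 0.062 rect [370.8  81.5] [54.7 52.9] 37.6 mean [371.   81.3  70.4]
```

```bash
cat > t.py <<'E'
from h import *
c=capture("top");P=cloud(c);im=c["image"]
roi=(slice(130,236),slice(108,214))
cv2.imwrite("pics/tray.png",cv2.resize(im[roi],None,fx=5,fy=5,interpolation=cv2.INTER_CUBIC))
hsv=cv2.cvtColor(im,cv2.COLOR_BGR2HSV)
m=np.zeros(im.shape[:2],np.uint8);m[roi]=(hsv[roi][...,1]<70)*255
# interior of tray
b=np.zeros_like(m);b[roi]=(hsv[roi][...,1]>=100)*255
cn,_=cv2.findContours(b,cv2.RETR_EXTERNAL,cv2.CHAIN_APPROX_NONE);t=max(cn,key=cv2.contourArea)
f=np.zeros_like(m);cv2.drawContours(f,[t],-1,255,-1)
q=np.array([P[v,u,:2]*1000 for u,v in t[:,0]],np.float32);r=cv2.minAreaRect(q);print("tray",r)
m&=cv2.erode(f,np.ones((5,5)))
n,l,st,ce=cv2.connectedComponentsWithStats(m)
for i in range(1,n):
    if st[i,4]<80: continue
    Q=P[l==i];Q=Q[~np.isnan(Q[:,0])];r=cv2.minAreaRect((Q[:,:2]*1000).astype(np.float32))
    print(ce[i].round(),st[i,4],np.round(r[0],1),np.round(r[1],1),round(r[2],1),"z",np.percentile(Q[:,2],[5,50,95]).round(3))
b=c["image"][205:260,320:375];cv2.imwrite("pics/pourer.png",cv2.resize(b,None,fx=8,fy=8,interpolation=cv2.INTER_CUBIC))
# pourer: square faces band z 50..60
A=P[205:260,320:375].reshape(-1,3);
for lo,hi in((.053,.063),(.063,.075),(.072,.09)):
    a=A[(A[:,2]>lo)&(A[:,2]<hi)]*1000;print(lo,len(a),cv2.minAreaRect(a[:,:2].astype(np.float32)),a.mean(0))
E
python3 t.py
```

```text
tray ((551.6436767578125, 213.97329711914062), (206.7213134765625, 212.07398986816406), 6.410651206970215)
[179. 159.] 906 [609.8 168.5] [88.6 61.5] 6.1 z [0.006 0.011 0.02 ]
[137. 163.] 538 [596.1 265.8] [60.1 60.9] 39.3 z [0.007 0.011 0.02 ]
[182. 201.] 948 [508.2 157.9] [70.6 72.3] 6.1 z [0.007 0.011 0.02 ]
[140. 205.] 984 [497.  255.3] [80.2 79.9] 46.4 z [0.007 0.011 0.019]
0.053 262 ((439.5366516113281, -214.50140380859375), (46.627662658691406, 45.907188415527344), 59.07912826538086) [ 439.75577579 -213.59806597   56.71692374]
0.063 141 ((439.057373046875, -214.09117126464844), (30.438663482666016, 28.28199577331543), 2.5440657138824463) [ 440.02231084 -214.40277791   69.15968534]
0.072 46 ((429.4585876464844, -207.88441467285156), (12.179305076599121, 28.886899948120117), 76.98617553710938) [ 428.49107329 -207.1757153    76.01315957]
```

View pics/tray.png

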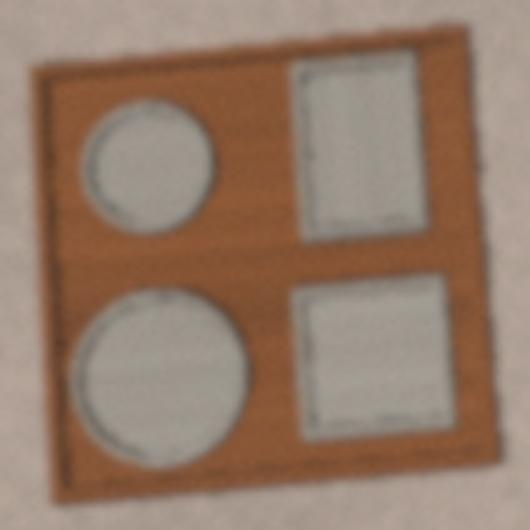

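View pics/pourer.png

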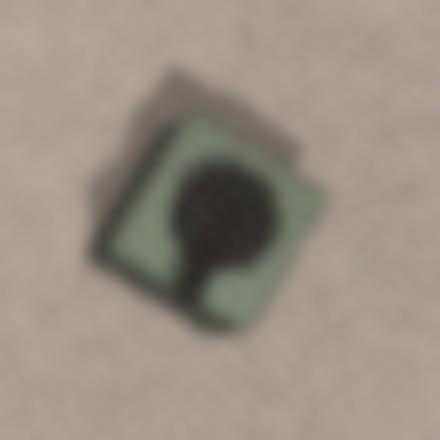

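The tray is turned by about +6°. The holders are at small (597,267), large (498,256), square (508,157) and oblong (608,167) mm. The pourer's spout points to about 149°, and the box's long axis lies at +12.5°. Now I'll go to the salt.

```bash
python3 -m creep '[[1,20,-40,0,0],[1,40,-80,0,0],[1,60,-120,0,0],[1,80,-160,0,0],[1,105,-200,0,0],[1,130,-240,-10,0],[1,150,-280,-20,0],[1,170,-320,-20,0]]'
```

```text
time_s: 1.55
tcp_pos: [0.3323, 0.2811, 0.2207]
ee_rot: [[-0.001, -0.26, -0.966], [-0.001, -0.966, 0.26], [-1.0, 0.002, 0.001]]
wrist_force: [0.7, 0.3, 0.5]
gripper_width: 1.002
```

```bash
python3 -m creep '[[1,22,-43,0,0],[1,44,-86,0,0],[1,66,-129,0,0],[1,88,-172,0,0],[1,110,-215,0,0],[1,132,-258,0,0],[1,154,-300,0,0],[1,176,-340,0,0]]' | head -2; python3 -m creep '[[1,16,-30,0,0],[1,32,-60,-10,0],[1,48,-92,-20,0],[1,64,-122,-35,0],[1,78,-146,-50,0],[1,83,-156,-62,0],[1,83,-158,-71,0],[1,83,-158,-71,0]]'
cat > see.py <<'E'
import sys
from h import *
n,f=sys.argv[1:3];c=capture(n);cv2.imwrite("pics/"+f,c["image"]);print((sense()["tcp_pos"]*1000).round(1),sense()["gripper_width"].round(3))
E
python3 see.py wrist w1.png
```

```text
time_s: 2.35
tcp_pos: [0.509, -0.061, 0.221]
time_s: 3.15
tcp_pos: [0.5907, -0.2184, 0.1484]
ee_rot: [[-0.004, -0.26, -0.966], [-0.0, -0.966, 0.26], [-1.0, 0.001, 0.004]]
wrist_force: [-0.1, -0.1, -0.5]
gripper_width: 1.0Traceback (most recent call last):
  File "see.py", line 3, in <module>
    n,f=sys.argv[1:3];c=capture(n);cv2.imwrite("pics/"+f,c["image"]);print((sense()["tcp_pos"]*1000).round(1),sense()["gripper_width"].round(3))
                                                                                                              ^^^^^^^^^^^^^^^^^^^^^^^^^^^^^^
AttributeError: 'float' object has no attribute 'round'
```

View pics/w1.png

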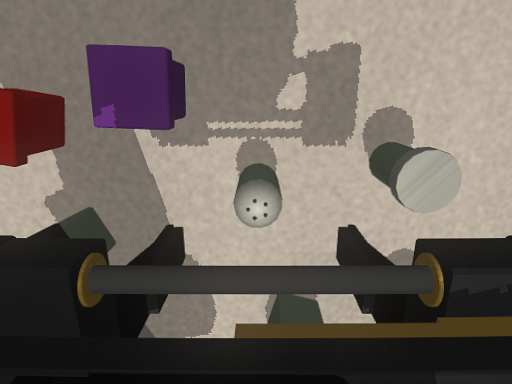

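The wrist view shows the pierced salt top at (258,205), centred between the jaws. The round jar is well clear at (428,180). I'll descend and grip.

```bash
sed -i 's/sense()\["gripper_width"\].round(3)/sense()["gripper_width"]/' see.py; python3 -m creep '[[1,0,1,-15,0],[1,0,1,-32,0],[1,0,1,-49,0],[1,0,1,-66,0],[1,0,1,-81,0],[1,0,1,-93,0],[1,0,1,-102,0],[1,0,1,-104,0]]' ; python3 -m creep '[[0.7,0,0,0,0],[0.55,0,0,0,0],[0.4,0,0,0,0],[0.3,0,0,0,0],[0.3,0,0,0,0],[0.3,0,0,0,0],[0.3,0,0,0,0],[0.3,0,0,0,0]]'
```

```text
time_s: 4.0
tcp_pos: [0.591, -0.2166, 0.0452]
ee_rot: [[-0.003, -0.259, -0.966], [-0.001, -0.966, 0.259], [-1.0, 0.001, 0.002]]
wrist_force: [-0.2, 0.4, 1.2]
gripper_width: 0.996
time_s: 4.8
tcp_pos: [0.591, -0.2166, 0.0453]
ee_rot: [[-0.003, -0.259, -0.966], [-0.001, -0.966, 0.259], [-1.0, 0.001, 0.002]]
wrist_force: [-0.1, 1.0, 0.2]
gripper_width: 0.428
```

```bash
python3 -m creep '[[0.2,0,0,5,0],[0.2,0,0,15,0],[0.2,0,0,30,0],[0.2,0,0,50,0],[0.2,0,0,72,0],[0.2,0,0,94,0],[0.2,0,0,115,0],[0.2,0,0,130,0]]' ; python3 see.py side s1.png
```

```text
time_s: 5.6
tcp_pos: [0.5914, -0.2167, 0.1778]
ee_rot: [[-0.0, -0.259, -0.966], [-0.001, -0.966, 0.259], [-1.0, 0.001, -0.0]]
wrist_force: [-0.1, -0.6, -1.3]
gripper_width: 0.426
[ 592.7 -217.1  180.4] 0.43183854907069397
```

View pics/s1.png

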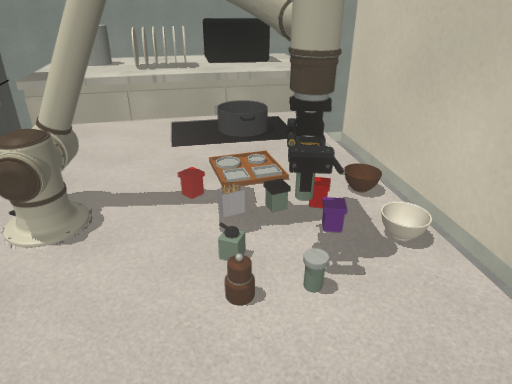

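The salt is held in the gripper at (305,185). Now I'll carry it to the small round holder.

```bash
python3 -m creep '[[0.2,0,15,0,0],[0.2,0,40,0,0],[0.2,0,75,0,0],[0.2,0,110,0,0],[0.2,0,145,0,0],[0.2,0,180,0,0],[0.2,0,215,0,0],[0.2,0,250,0,0]]'|head -2 ; python3 -m creep '[[0.2,2,35,0,0],[0.2,3,70,0,0],[0.2,4,105,0,0],[0.2,5,140,0,0],[0.2,5,175,0,0],[0.2,5,205,0,0],[0.2,5,225,0,0],[0.2,5,234,0,0]]'; python3 see.py wrist w2.png;python3 see.py top t2.png
```

```text
time_s: 6.45
tcp_pos: [0.5917, 0.0348, 0.1798]
time_s: 7.25
tcp_pos: [0.5959, 0.2707, 0.179]
ee_rot: [[0.002, -0.256, -0.967], [-0.003, -0.967, 0.256], [-1.0, 0.003, -0.003]]
wrist_force: [-0.3, 0.6, -1.6]
gripper_width: 0.428
[596.2 271.  179.1] 0.4320793157848065
[596.2 269.5 179.2] 0.43206629740337155
```

View pics/w2.png

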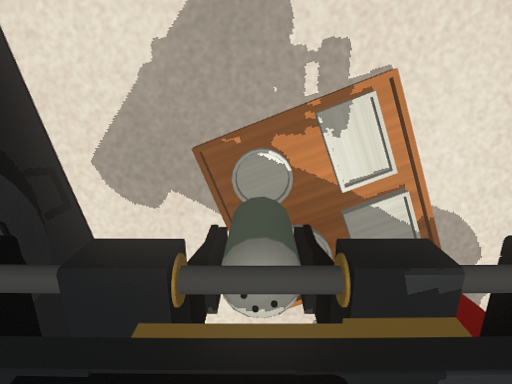

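Run:
```python
from h import *
c=capture("wrist");print("pred",[proj(c,x) for x in((.5972,.2669,.018),(.6078,.1675,.018))]);P=cloud(c)
print(P[177,263],P[150,263],P[205,263],P[177,234],P[177,292]); print(sense()["tcp_pos"],[(d["centre"],d["confidence"]) for d in mark_of(c,"holder_small_round")])
```

```text
pred [(np.float64(261.6890834925696), np.float64(178.6057269064407)), (np.float64(357.51505718114026), np.float64(142.86305652120058))]
[0.59650693 0.26561985 0.00992057] [0.62466381 0.25829121 0.01759227] [0.61502502 0.26255061 0.15253822] [0.60622781 0.29309426 0.01919216] [0.5878527  0.23664771 0.00636252]
[0.59630906 0.26848577 0.17936084] [([261.8, 177.9], 0.85)]
```

```bash
python3 -m creep '[[0.2,1,-2,-15,0],[0.2,1,-2,-35,0],[0.2,1,-2,-55,0],[0.2,1,-2,-75,0],[0.2,1,-2,-93,0],[0.2,1,-2,-107,0],[0.2,1,-2,-116,0],[0.2,1,-2,-120,0]]'; python3 see.py side s2.png
```

```text
time_s: 8.25
tcp_pos: [0.5974, 0.2651, 0.0588]
ee_rot: [[0.001, -0.259, -0.966], [-0.004, -0.966, 0.259], [-1.0, 0.004, -0.002]]
wrist_force: [0.1, 0.1, -1.1]
gripper_width: 0.432
[597.3 265.3  58.7] 0.4319457534006629
```

View pics/s2.png

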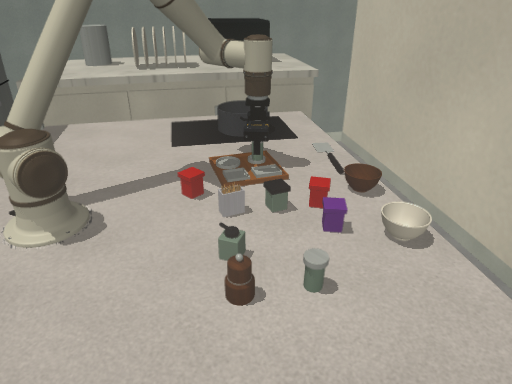

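```bash
python3 -m creep '[[0.2,0,1,-1,0],[0.2,0,1,-1.5,0],[0.2,0,1,-2,0],[0.2,0,1,-2.5,0],[0.2,0,1,-3,0],[0.2,0,1,-3.5,0],[0.2,0,1,-3.5,0],[0.2,0,1,-3.5,0]]'
```

```text
time_s: 9.1
tcp_pos: [0.5974, 0.2663, 0.0554]
ee_rot: [[0.001, -0.259, -0.966], [-0.004, -0.966, 0.259], [-1.0, 0.004, -0.002]]
wrist_force: [0.3, 0.1, -0.2]
gripper_width: 0.429
```

```bash
python3 -m creep '[[0.2,0,0,-0.5,0],[0.2,0,0,-1,0],[0.2,0,0,-1,0],[0.2,0,0,-1,0],[0.2,0,0,-1,0],[0.2,0,0,-1,0],[0.2,0,0,-1,0],[0.2,0,0,-1,0]]'
```

```text
time_s: 9.9
tcp_pos: [0.5975, 0.2663, 0.0553]
ee_rot: [[0.002, -0.259, -0.966], [-0.004, -0.966, 0.259], [-1.0, 0.003, -0.003]]
wrist_force: [-1.3, -1.2, 4.9]
gripper_width: 0.431
```

In contact at 5 N, so the salt is seated. I'll release and rise.

```bash
python3 -m creep '[[0.45,0,0,0,0],[0.5,0,0,0,0],[0.6,0,0,0,0],[0.7,0,0,0,0],[0.8,0,0,0,0],[0.85,0,0,0,0],[0.85,0,0,0,0],[0.85,0,0,0,0]]';python3 -m creep '[[0.85,0,0,8,0],[0.85,0,0,25,0],[0.85,0,0,50,0],[0.9,0,0,80,0],[1,0,0,110,0],[1,0,0,140,0],[1,0,0,140,0],[1,0,0,140,0]]'; python3 see.py wrist w3.png
```

```text
time_s: 10.7
tcp_pos: [0.5975, 0.2663, 0.0552]
ee_rot: [[0.002, -0.259, -0.966], [-0.004, -0.966, 0.259], [-1.0, 0.003, -0.003]]
wrist_force: [-0.0, 0.0, -0.2]
gripper_width: 0.842
time_s: 11.5
tcp_pos: [0.5976, 0.2665, 0.1966]
ee_rot: [[0.004, -0.259, -0.966], [-0.002, -0.966, 0.259], [-1.0, 0.001, -0.004]]
wrist_force: [-0.3, 0.2, -0.4]
gripper_width: 0.996
[597.  266.1 195.1] 0.9985469203281765
```

View pics/w3.png

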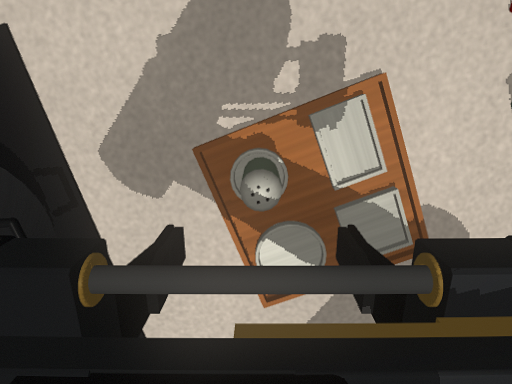

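The salt stands upright in the small round holder at (260,182). Next is the pepper mill.

```bash
python3 -m creep '[[1,-8,-30,0,0],[1,-19,-70,0,0],[1,-31,-115,0,0],[1,-43,-160,0,0],[1,-55,-205,0,0],[1,-67,-250,0,0],[1,-79,-295,0,0],[1,-91,-340,0,0]]'|head -2 ; python3 -m creep '[[1,-11,-40,0,0],[1,-22,-80,0,0],[1,-33,-120,0,0],[1,-44,-160,0,0],[1,-56,-200,0,0],[1,-66,-235,-10,0],[1,-71,-255,-20,0],[1,-71,-260,-35,0]]'; python3 see.py wrist w4.png
```

```text
time_s: 12.35
tcp_pos: [0.5044, -0.0756, 0.1939]
time_s: 13.15
tcp_pos: [0.432, -0.3375, 0.1576]
ee_rot: [[-0.003, -0.262, -0.965], [-0.004, -0.965, 0.262], [-1.0, 0.004, 0.002]]
wrist_force: [-0.4, 0.3, -0.2]
gripper_width: 0.999
[ 430.7 -336.2  154.5] 1.0016340778484811
```

View pics/w4.png

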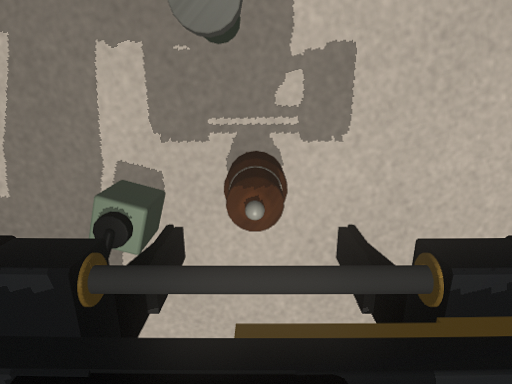

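The mill's ball is at (255,210) between the jaws. The pourer at (125,215) is clear of the left finger. I'll check the mill axis.

Run:
```python
from h import *
c=capture("wrist");P=cloud(c);A=P[140:240,215:300].reshape(-1,3)*1000
for lo,hi in((35,44),(70,85),(88,110)):
    a=A[(A[:,2]>lo)&(A[:,2]<hi)];print(lo,len(a),cv2.minAreaRect(a[:,:2].astype(np.float32)),a.mean(0))
print(sense()["tcp_pos"], proj(c,(.4348,-.3345,.095)))
```

```text
35 541 ((443.7177734375, -337.5679626464844), (54.436031341552734, 37.413795471191406), 72.19965362548828) [ 450.73191499 -339.39846243   41.5438936 ]
70 1915 ((435.3836975097656, -334.80364990234375), (42.73447036743164, 43.10425567626953), 75.42720031738281) [ 438.61310814 -335.95459798   82.01681222]
88 305 ((435.40472412109375, -334.9481201171875), (12.505228996276855, 13.14289379119873), 74.50344848632812) [ 436.40198811 -335.24975983   95.92846282]
[ 0.43092146 -0.33550891  0.15555687] (np.float64(255.59493392850024), np.float64(211.23137483499247))
```

```bash
python3 -m creep '[[1,4,1,-10,0],[1,4,1,-25,0],[1,4,1,-40,0],[1,4,1,-55,0],[1,4,1,-70,0],[1,4,1,-82,0],[1,4,1,-90,0],[1,4,1,-92,0]]' ; python3 -m creep '[[0.8,0,0,0,0],[0.6,0,0,0,0],[0.5,0,0,0,0],[0.4,0,0,0,0],[0.3,0,0,0,0],[0.3,0,0,0,0],[0.3,0,0,0,0],[0.3,0,0,0,0]]'
```

```text
time_s: 14.05
tcp_pos: [0.4347, -0.334, 0.0625]
ee_rot: [[-0.01, -0.261, -0.965], [0.0, -0.965, 0.261], [-1.0, 0.003, 0.01]]
wrist_force: [0.4, -0.7, -0.0]
gripper_width: 1.001
time_s: 14.85
tcp_pos: [0.4347, -0.3341, 0.0625]
ee_rot: [[-0.01, -0.261, -0.965], [-0.0, -0.965, 0.261], [-1.0, 0.003, 0.01]]
wrist_force: [-0.1, -0.5, -0.1]
gripper_width: 0.529
```

The width is 46 mm, not 44, because the fingertips at 43 mm sit on the taper. I'll open, rise 5 mm and regrip.

```bash
python3 -m creep '[[0.6,0,0,0,0],[0.7,0,0,0,0],[0.7,0,0,0,0],[0.7,0,-1,3,0],[0.7,0,-1,6,0],[0.7,0,-1,6,0],[0.5,0,-1,6,0],[0.4,0,-1,6,0]]' ; python3 -m creep '[[0.3,0,0,0,0],[0.3,0,0,0,0],[0.3,0,0,0,0],[0.3,0,0,0,0],[0.3,0,0,0,0],[0.3,0,0,0,0],[0.3,0,0,0,0],[0.3,0,0,0,0]]'
```

```text
time_s: 15.65
tcp_pos: [0.4347, -0.335, 0.0686]
ee_rot: [[-0.01, -0.261, -0.965], [-0.0, -0.965, 0.261], [-1.0, 0.003, 0.01]]
wrist_force: [1.1, -0.3, 0.3]
gripper_width: 0.592
time_s: 16.45
tcp_pos: [0.4346, -0.3349, 0.0685]
ee_rot: [[-0.01, -0.261, -0.965], [0.0, -0.965, 0.261], [-1.0, 0.003, 0.01]]
wrist_force: [1.0, 0.9, 0.1]
gripper_width: 0.495
```

```bash
python3 -m creep '[[0.2,0,0,5,0],[0.2,0,0,15,0],[0.2,0,0,30,0],[0.2,0,0,50,0],[0.2,0,0,72,0],[0.2,0,0,94,0],[0.2,0,0,110,0],[0.2,0,0,120,0]]' ; python3 -m creep '[[0.2,0,15,0,0],[0.2,4,40,0,0],[0.2,8,75,0,0],[0.2,12,110,0,0],[0.2,16,145,0,0],[0.2,20,180,0,0],[0.2,24,215,0,0],[0.2,28,250,0,0]]'|head -2 ; python3 -m creep '[[0.2,4,35,0,0],[0.2,8,70,0,0],[0.2,12,105,0,0],[0.2,16,140,0,0],[0.2,20,175,0,0],[0.2,24,210,0,0],[0.2,28,245,0,0],[0.2,30,280,0,0]]'
```

```text
time_s: 17.25
tcp_pos: [0.4349, -0.3353, 0.1906]
ee_rot: [[-0.007, -0.261, -0.965], [-0.001, -0.965, 0.261], [-1.0, 0.003, 0.007]]
wrist_force: [0.6, -0.5, -2.2]
gripper_width: 0.498
time_s: 18.05
tcp_pos: [0.4618, -0.0833, 0.19]
time_s: 18.85
tcp_pos: [0.4906, 0.1982, 0.1892]
ee_rot: [[-0.011, -0.261, -0.965], [-0.002, -0.965, 0.261], [-1.0, 0.005, 0.01]]
wrist_force: [0.5, -0.7, -2.8]
gripper_width: 0.499
```

```bash
python3 -m creep '[[0.2,3,25,0,0],[0.2,5,45,0,0],[0.2,7,56,0,0],[0.2,7,58,-10,0],[0.2,7,58,-25,0],[0.2,7,58,-40,0],[0.2,7,58,-55,0],[0.2,7,58,-62,0]]'; python3 see.py wrist w5.png;python3 see.py top t5.png
python3 - <<'E'
from h import *
c=capture("wrist");print(proj(c,(.4978,.2563,.018)))
E
```

```text
time_s: 19.65
tcp_pos: [0.4964, 0.2541, 0.1251]
ee_rot: [[-0.014, -0.262, -0.965], [-0.004, -0.965, 0.263], [-1.0, 0.008, 0.013]]
wrist_force: [-0.3, -0.4, -1.7]
gripper_width: 0.499
[496.3 254.2 124.6] 0.49951444855402194
[496.8 254.6 125.8] 0.4946790510699787
(np.float64(256.6712554386424), np.float64(193.61033193298127))
```

View pics/w5.png

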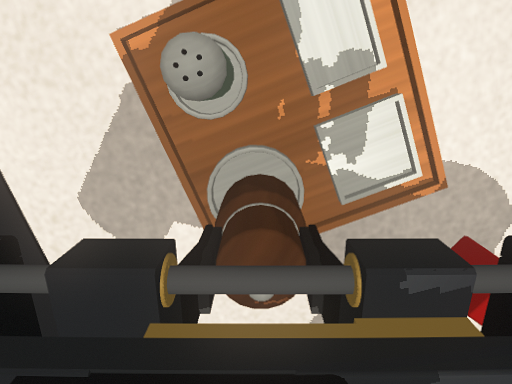

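The holder centre is at about (256,192), where it was predicted. I'll lower the mill.

```bash
python3 -m creep '[[0.2,1,2,-5,0],[0.2,1,2,-13,0],[0.2,1,2,-22,0],[0.2,1,2,-30,0],[0.2,1,2,-36,0],[0.2,1,2,-40,0],[0.2,1,2,-43,0],[0.2,1,2,-43,0]]'; python3 -m creep '[[0.2,0,0,-0.5,0],[0.2,0,0,-1,0],[0.2,0,0,-1.5,0],[0.2,0,0,-2,0],[0.2,0,0,-2.5,0],[0.2,0,0,-3,0],[0.2,0,0,-3,0],[0.2,0,0,-3,0]]'
```

```text
time_s: 20.6
tcp_pos: [0.4983, 0.2572, 0.0834]
ee_rot: [[-0.012, -0.261, -0.965], [-0.003, -0.965, 0.261], [-1.0, 0.006, 0.011]]
wrist_force: [-0.3, -1.1, -1.8]
gripper_width: 0.497
time_s: 21.4
tcp_pos: [0.4983, 0.2572, 0.0804]
ee_rot: [[-0.012, -0.261, -0.965], [-0.003, -0.965, 0.261], [-1.0, 0.006, 0.011]]
wrist_force: [-0.5, -0.3, -1.6]
gripper_width: 0.5
```

```bash
python3 -m creep '[[0.2,0,0,-0.5,0],[0.2,0,0,-1,0],[0.2,0,0,-1.5,0],[0.2,0,0,-1.8,0],[0.2,0,0,-1.8,0],[0.2,0,0,-1.8,0],[0.2,0,0,-1.8,0],[0.2,0,0,-1.8,0]]'
```

```text
time_s: 22.2
tcp_pos: [0.4983, 0.2572, 0.0786]
ee_rot: [[-0.012, -0.261, -0.965], [-0.003, -0.965, 0.261], [-1.0, 0.006, 0.011]]
wrist_force: [-0.6, -0.0, -2.1]
gripper_width: 0.497
```

```bash
python3 -m creep '[[0.2,0,0,-0.3,0],[0.2,0,0,-0.6,0],[0.2,0,0,-0.8,0],[0.2,0,0,-0.8,0],[0.2,0,0,-0.8,0],[0.2,0,0,-0.8,0],[0.2,0,0,-0.8,0],[0.2,0,0,-0.8,0]]'
```

```text
time_s: 23.0
tcp_pos: [0.4985, 0.2573, 0.0783]
ee_rot: [[-0.012, -0.261, -0.965], [-0.003, -0.965, 0.261], [-1.0, 0.006, 0.011]]
wrist_force: [-2.4, 0.2, 6.3]
gripper_width: 0.5
```

Seated at 6 N. I'll release and rise.

```bash
python3 -m creep '[[0.52,0,0,0,0],[0.6,0,0,0,0],[0.7,0,0,0,0],[0.8,0,0,0,0],[0.85,0,0,0,0],[0.85,0,0,0,0],[0.85,0,0,10,0],[0.85,0,0,25,0]]'|tail -2;python3 -m creep '[[0.9,0,0,20,0],[1,0,0,45,0],[1,0,0,75,0],[1,0,0,100,0],[1,0,-20,105,0],[1,-3,-50,105,0],[1,-6,-90,105,0],[1,-10,-130,105,0]]'; python3 see.py top t6.png; python3 see.py side s6.png
```

```text
wrist_force: [0.3, -0.2, 0.3]
gripper_width: 0.848
time_s: 24.6
tcp_pos: [0.4871, 0.125, 0.208]
ee_rot: [[-0.014, -0.261, -0.965], [-0.005, -0.965, 0.261], [-1.0, 0.008, 0.012]]
wrist_force: [0.3, -1.1, -0.2]
gripper_width: 0.998
[485.1 120.4 207.9] 1.001013056614408
[486.1 122.5 208. ] 1.0002812861335013
```

View pics/s6.png

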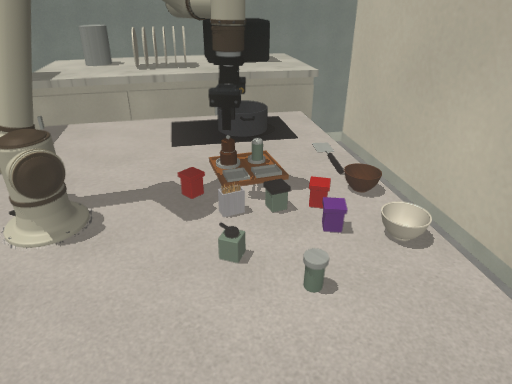

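The mill at (229,152) and the salt at (257,150) both stand upright. Next is the pourer, with the jaws turned −16° so they sit across the spout.

```bash
python3 -m creep '[[1,-6,-40,0,-0.05],[1,-12,-85,0,-0.12],[1,-18,-130,0,-0.2],[1,-24,-175,0,-0.277],[1,-31,-220,0,-0.277],[1,-38,-265,-10,-0.277],[1,-44,-310,-25,-0.277],[1,-47,-334,-45,-0.277]]' ; python3 see.py wrist w7.png
python3 - <<'E'
from h import *
c=capture("wrist");P=cloud(c);A=P[100:260,185:337].reshape(-1,3)*1000
for lo,hi in((50,61),(62,71),(71,95)):
    a=A[(A[:,2]>lo)&(A[:,2]<hi)];print(lo,len(a),cv2.minAreaRect(a[:,:2].astype(np.float32)),a.mean(0))
print(sense()["tcp_pos"])
E
```

```text
time_s: 25.5
tcp_pos: [0.4384, -0.2142, 0.1632]
ee_rot: [[-0.015, -0.521, -0.853], [-0.001, -0.853, 0.521], [-1.0, 0.009, 0.012]]
wrist_force: [0.5, -0.4, 0.6]
gripper_width: 0.999
[ 435.8 -215.   159.2] 1.0023536596603642
50 1831 ((439.3966064453125, -214.10931396484375), (46.138885498046875, 45.67860794067383), 58.5280876159668) [ 443.06923016 -216.60270599   55.96874263]
62 914 ((439.6980285644531, -214.03541564941406), (28.610055923461914, 28.39225196838379), 57.340511322021484) [ 441.29474246 -215.18492821   68.08498344]
71 365 ((428.84613037109375, -207.75482177734375), (7.0599493980407715, 29.963050842285156), 58.14366912841797) [ 428.4793042  -207.47488231   75.30856471]
[ 0.43605807 -0.21354862  0.16023147]
```

View pics/w7.png

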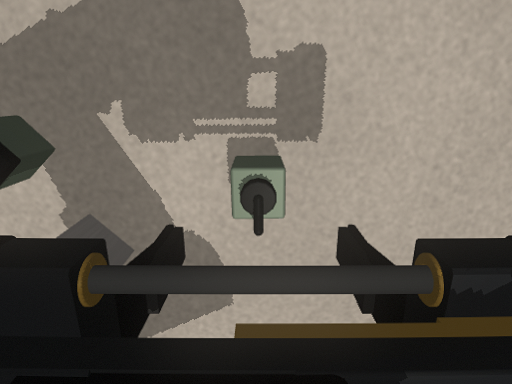

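The pourer is at (258,192), square to the jaws, with the spout along the finger plane's normal. I'll descend and grip.

```bash
python3 -m creep '[[1,3.5,0,-15,0],[1,3.5,0,-35,0],[1,3.5,0,-55,0],[1,3.5,0,-75,0],[1,3.5,0,-93,0],[1,3.5,0,-107,0],[1,3.5,0,-115,0],[1,3.5,0,-116,0]]' ; python3 -m creep '[[0.8,0,0,0,0],[0.7,0,0,0,0],[0.6,0,0,0,0],[0.5,0,0,0,0],[0.4,0,0,0,0],[0.3,0,0,0,0],[0.3,0,0,0,0],[0.3,0,0,0,0]]'
```

```text
time_s: 26.4
tcp_pos: [0.4393, -0.2131, 0.0438]
ee_rot: [[-0.025, -0.523, -0.852], [0.001, -0.852, 0.523], [-1.0, 0.012, 0.021]]
wrist_force: [-0.7, 0.1, 0.1]
gripper_width: 0.999
time_s: 27.2
tcp_pos: [0.4392, -0.2132, 0.044]
ee_rot: [[-0.025, -0.523, -0.852], [0.001, -0.852, 0.523], [-1.0, 0.012, 0.021]]
wrist_force: [-1.1, -0.9, 2.3]
gripper_width: 0.525
```

```bash
python3 -m creep '[[0.2,0,0,5,0],[0.2,0,0,15,0],[0.2,0,0,30,0],[0.2,0,0,50,0],[0.2,0,0,72,0],[0.2,0,0,94,0],[0.2,0,0,112,0],[0.2,0,0,120,0]]' ; python3 -m creep '[[0.2,2,10,0,-0.04],[0.2,5,30,0,-0.12],[0.2,10,55,0,-0.21],[0.2,15,83,0,-0.31],[0.2,20,111,0,-0.41],[0.2,26,139,0,-0.51],[0.2,31,167,0,-0.61],[0.2,36,195,0,-0.71]]' ;  python3 -c "
from station import *
print(sense()['joints'].round(1))"
```

```text
time_s: 28.0
tcp_pos: [0.44, -0.2133, 0.1661]
ee_rot: [[-0.021, -0.523, -0.852], [0.0, -0.852, 0.523], [-1.0, 0.011, 0.018]]
wrist_force: [0.3, -0.3, -2.1]
gripper_width: 0.53
time_s: 28.8
tcp_pos: [0.4754, -0.0171, 0.1657]
ee_rot: [[-0.017, -0.953, -0.301], [0.014, -0.301, 0.953], [-1.0, 0.012, 0.018]]
wrist_force: [0.9, -0.3, -2.6]
gripper_width: 0.524
[ 16.9  12.3 -25.1  -1.3 -53.3   1.4]
```

```bash
python3 -m creep '[[0.2,5,26,0,-0.07],[0.2,10,52,0,-0.14],[0.2,15,78,0,-0.2],[0.2,20,104,0,-0.2],[0.2,25,130,0,-0.2],[0.2,30,154,0,-0.2],[0.2,33,170,0,-0.2],[0.2,33,174,-5,-0.2]]' ;  python3 see.py wrist w8.png
python3 - <<'E'
from h import *
c=capture("wrist");print(proj(c,(.5084,.1569,.010)),np.degrees(np.arctan2(*-sense()["ee_rot"][[1,0],1])),sense()["tcp_pos"])
E
```

```text
time_s: 29.6
tcp_pos: [0.509, 0.1584, 0.1607]
ee_rot: [[-0.013, -0.994, -0.107], [0.018, -0.108, 0.994], [-1.0, 0.011, 0.019]]
wrist_force: [-0.0, -0.7, -3.2]
gripper_width: 0.524
[507.8 157.6 159.3] 0.526644436536073
(np.float64(257.7297475809175), np.float64(179.47415317437412)) 6.09309503463801 [0.50736915 0.15661347 0.1594453 ]
```

View pics/w8.png

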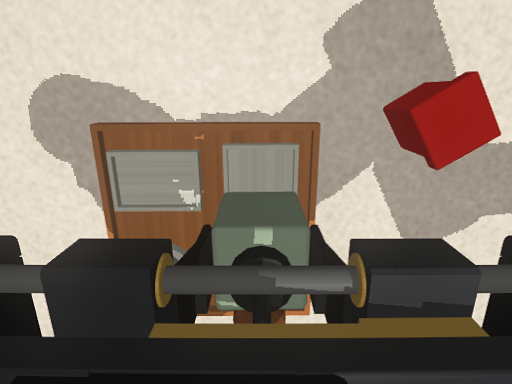

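The square holder spans columns 222–299, centred near (260,181), and matches the prediction (258,179). The yaw is 6.1°. I'll lower the pourer.

```bash
python3 -m creep '[[0.2,0.5,0,-10,0],[0.2,0.5,0,-25,0],[0.2,0.5,0,-42,0],[0.2,0.5,0,-60,0],[0.2,0.5,0,-76,0],[0.2,0.5,0,-89,0],[0.2,0.5,0,-98,0],[0.2,0.5,0,-102,0]]'; python3 -m creep '[[0.2,0,0,-0.4,0],[0.2,0,0,-0.8,0],[0.2,0,0,-1.2,0],[0.2,0,0,-1.6,0],[0.2,0,0,-2,0],[0.2,0,0,-2.3,0],[0.2,0,0,-2.3,0],[0.2,0,0,-2.3,0]]'
```

```text
time_s: 30.5
tcp_pos: [0.5072, 0.1555, 0.0562]
ee_rot: [[-0.019, -0.994, -0.105], [0.015, -0.105, 0.994], [-1.0, 0.017, 0.016]]
wrist_force: [-0.1, 0.4, -2.1]
gripper_width: 0.528
time_s: 31.3
tcp_pos: [0.5073, 0.1557, 0.0541]
ee_rot: [[-0.019, -0.994, -0.105], [0.015, -0.105, 0.994], [-1.0, 0.017, 0.017]]
wrist_force: [-0.6, 1.0, -0.3]
gripper_width: 0.527
```

```bash
python3 -m creep '[[0.2,0,0,-0.3,0],[0.2,0,0,-0.6,0],[0.2,0,0,-0.9,0],[0.2,0,0,-0.9,0],[0.2,0,0,-0.9,0],[0.2,0,0,-0.9,0],[0.2,0,0,-0.9,0],[0.2,0,0,-0.9,0]]'
```

```text
time_s: 32.1
tcp_pos: [0.5073, 0.1556, 0.0541]
ee_rot: [[-0.018, -0.994, -0.105], [0.015, -0.106, 0.994], [-1.0, 0.017, 0.017]]
wrist_force: [-2.3, 0.3, 5.1]
gripper_width: 0.529
```

```bash
python3 -m creep '[[0.54,0,0,0,0],[0.6,0,0,0,0],[0.7,0,0,0,0],[0.8,0,0,0,0],[0.85,0,0,0,0],[0.85,0,0,0,0],[0.85,0,0,10,0],[0.85,0,0,25,0]]'|tail -2;python3 -m creep '[[0.9,0,0,20,0],[1,0,0,45,0],[1,0,0,75,0],[1,0,-10,100,0],[1,-3,-35,105,0],[1,-8,-70,105,0.05],[1,-16,-105,105,0.11],[1,-24,-140,105,0.11]]'; python3 see.py wrist w9.png
python3 - <<'E'
from h import *
c=capture("wrist");P=cloud(c);A=P.reshape(-1,3)*1000;A=A[(abs(A[:,0]-466)<50)&(abs(A[:,1]+34)<50)]
for lo,hi in((50,70),(60,70),(70,95)):
    a=A[(A[:,2]>lo)&(A[:,2]<hi)];print(lo,len(a),cv2.minAreaRect(a[:,:2].astype(np.float32)),a.mean(0))
print(sense()["tcp_pos"])
E
```

```text
wrist_force: [-0.2, 0.2, -0.4]
gripper_width: 0.845
time_s: 33.7
tcp_pos: [0.4825, 0.0142, 0.185]
ee_rot: [[-0.02, -0.976, -0.215], [0.012, -0.216, 0.976], [-1.0, 0.017, 0.016]]
wrist_force: [-0.1, 0.2, -0.2]
gripper_width: 1.001
[480.2  10.7 184.7] 1.0010194576475977
50 1483 ((464.92095947265625, -33.60923767089844), (60.156982421875, 34.30910873413086), 13.04810905456543) [462.62322435 -33.75415918  62.87662732]
60 1086 ((464.91668701171875, -33.590980529785156), (60.156982421875, 34.27162551879883), 13.04810905456543) [463.36375331 -33.91597858  65.70068539]
70 245 ((464.7487487792969, -34.15108108520508), (45.18157196044922, 17.46273422241211), 13.111608505249023) [463.36921819 -34.53875471  76.00934463]
[0.48128534 0.012377   0.18478001]
```

View pics/w9.png

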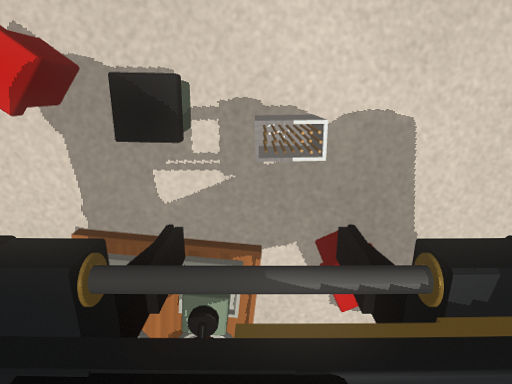

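The box is at (290,140) in the picture, which gives (465,−34) mm at 13°. The jaws are already aligned with its length and the square jar is clear. I'll move over and descend.

```bash
python3 -m creep '[[1,-6,-18,0,0.01],[1,-12,-36,0,0.01],[1,-16,-46,-10,0.01],[1,-16,-46,-25,0.01],[1,-16,-46,-40,0.01],[1,-16,-46,-48,0.01],[1,-16,-46,-50,0.01],[1,-16,-46,-50,0.01]]'; python3 see.py wrist w10.png;  python3 - <<'E'
from h import *
c=capture("wrist");P=cloud(c);A=P.reshape(-1,3)*1000;A=A[(abs(A[:,0]-466)<50)&(abs(A[:,1]+34)<50)]
for lo,hi in((60,70),(70,90)):
    a=A[(A[:,2]>lo)&(A[:,2]<hi)];print(lo,len(a),cv2.minAreaRect(a[:,:2].astype(np.float32)),a.mean(0))
print(sense()["tcp_pos"])
E
```

```text
time_s: 34.6
tcp_pos: [0.4655, -0.0334, 0.1347]
ee_rot: [[-0.022, -0.975, -0.22], [0.011, -0.22, 0.975], [-1.0, 0.019, 0.015]]
wrist_force: [0.3, 0.6, 0.6]
gripper_width: 1.0
[465.8 -33.4 135.1] 0.999412442555301
60 1738 ((465.05120849609375, -33.519020080566406), (60.161399841308594, 34.94376754760742), 12.770857810974121) [465.17287321 -34.62856179  65.31174268]
70 461 ((464.7113037109375, -34.225460052490234), (45.09954071044922, 18.014816284179688), 13.641111373901367) [464.16300377 -34.51241207  75.37102282]
[ 0.46583249 -0.03338836  0.13529036]
```

View pics/w10.png

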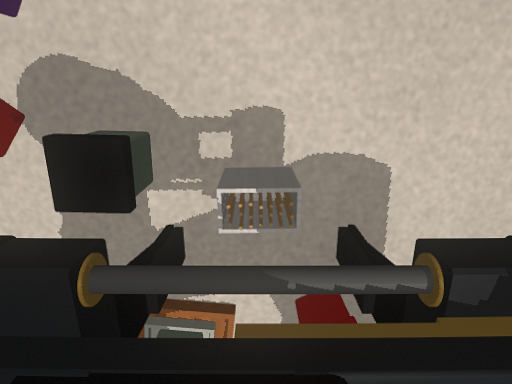

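```bash
python3 -m creep '[[1,0,0,-10,0],[1,0,0,-25,0],[1,0,0,-42,0],[1,0,0,-58,0],[1,0,0,-72,0],[1,0,0,-82,0],[1,0,0,-87,0],[1,0,0,-87,0]]' ; python3 -m creep '[[0.85,0,0,0,0],[0.75,0,0,0,0],[0.65,0,0,0,0],[0.55,0,0,0,0],[0.5,0,0,0,0],[0.5,0,0,0,0],[0.5,0,0,0,0],[0.5,0,0,0,0]]'
```

```text
time_s: 35.5
tcp_pos: [0.4656, -0.0334, 0.0478]
ee_rot: [[-0.022, -0.975, -0.22], [0.011, -0.22, 0.975], [-1.0, 0.019, 0.015]]
wrist_force: [-0.3, 0.7, -0.1]
gripper_width: 0.998
time_s: 36.3
tcp_pos: [0.4657, -0.0334, 0.0481]
ee_rot: [[-0.022, -0.975, -0.22], [0.011, -0.22, 0.975], [-1.0, 0.019, 0.015]]
wrist_force: [-0.7, 0.6, 5.5]
gripper_width: 0.687
```

```bash
python3 -m creep '[[0.4,0,0,5,0],[0.4,0,0,15,0],[0.4,0,0,30,0],[0.4,0,0,50,0],[0.4,0,0,72,0],[0.4,0,0,94,0],[0.4,0,0,115,0],[0.4,0,0,125,0]]' ; python3 -m creep '[[0.4,8,12,0,-0.02],[0.4,26,36,0,-0.05],[0.4,46,65,0,-0.09],[0.4,66,93,0,-0.117],[0.4,88,124,0,-0.117],[0.4,110,155,0,-0.117],[0.4,128,181,0,-0.117],[0.4,138,195,0,-0.117]]'; python3 see.py wrist w11.png
python3 - <<'E'
from h import *
c=capture("wrist");print(proj(c,(.6078,.1675,.010)),np.degrees(np.arctan2(*-sense()["ee_rot"][[1,0],1])),sense()["tcp_pos"])
E
```

```text
time_s: 37.1
tcp_pos: [0.4665, -0.0333, 0.1754]
ee_rot: [[-0.018, -0.975, -0.22], [0.011, -0.221, 0.975], [-1.0, 0.015, 0.015]]
wrist_force: [0.5, -1.2, -1.1]
gripper_width: 0.688
time_s: 37.9
tcp_pos: [0.6053, 0.1637, 0.1742]
ee_rot: [[-0.017, -0.994, -0.106], [0.013, -0.107, 0.994], [-1.0, 0.016, 0.015]]
wrist_force: [0.3, 0.1, -0.8]
gripper_width: 0.691
[606.5 165.1 174. ] 0.6844288438013616
(np.float64(256.6431152600394), np.float64(178.9695161316771)) 6.147211180181469 [0.60516913 0.16354858 0.17397656]
```

View pics/w11.png

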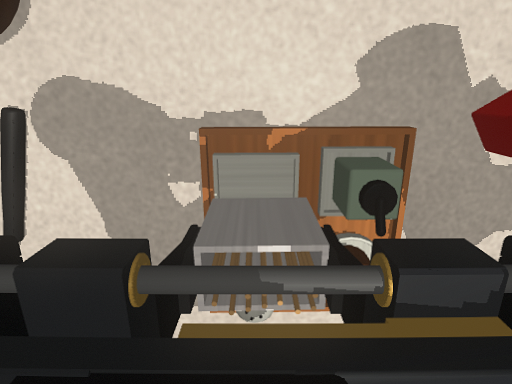

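The oblong holder spans columns 213–299, centred at 256 (predicted 257). The pourer stands upright in its holder at (365,190). I'll lower the box.

```bash
python3 -m creep '[[0.4,2,3,-10,0],[0.4,2,3,-28,0],[0.4,2,3,-47,0],[0.4,2,3,-66,0],[0.4,2,3,-84,0],[0.4,2,3,-98,0],[0.4,2,3,-108,0],[0.4,2,3,-112,0]]'; python3 -m creep '[[0.4,0,0,-0.5,0],[0.4,0,0,-1,0],[0.4,0,0,-1.5,0],[0.4,0,0,-2,0],[0.4,0,0,-2.5,0],[0.4,0,0,-2.5,0],[0.4,0,0,-2.5,0],[0.4,0,0,-2.5,0]]'
```

```text
time_s: 38.8
tcp_pos: [0.6065, 0.1659, 0.0607]
ee_rot: [[-0.019, -0.994, -0.106], [0.012, -0.107, 0.994], [-1.0, 0.018, 0.014]]
wrist_force: [-0.7, 0.4, -1.4]
gripper_width: 0.691
time_s: 39.6
tcp_pos: [0.6065, 0.166, 0.0582]
ee_rot: [[-0.019, -0.994, -0.106], [0.012, -0.107, 0.994], [-1.0, 0.018, 0.014]]
wrist_force: [-0.6, -0.1, -1.2]
gripper_width: 0.687
```

```bash
python3 -m creep '[[0.4,0,0,-0.3,0],[0.4,0,0,-0.6,0],[0.4,0,0,-0.9,0],[0.4,0,0,-0.9,0],[0.4,0,0,-0.9,0],[0.4,0,0,-0.9,0],[0.4,0,0,-0.9,0],[0.4,0,0,-0.9,0]]'
```

```text
time_s: 40.4
tcp_pos: [0.6065, 0.1659, 0.0582]
ee_rot: [[-0.019, -0.994, -0.107], [0.012, -0.107, 0.994], [-1.0, 0.017, 0.014]]
wrist_force: [-2.1, -0.5, 4.5]
gripper_width: 0.688
```

```bash
python3 -m creep '[[0.7,0,0,0,0],[0.75,0,0,0,0],[0.8,0,0,0,0],[0.87,0,0,0,0],[0.92,0,0,0,0],[0.92,0,0,0,0],[0.92,0,0,8,0],[0.92,0,0,22,0]]'|tail -2;python3 -m creep '[[0.92,0,0,20,0],[0.92,0,0,45,0],[1,0,0,75,0],[1,0,0,105,0],[1,0,-15,125,0],[1,-10,-60,130,0],[1,-20,-105,130,0],[1,-30,-150,130,0]]'; python3 -m creep '[[1,-10,-40,0,0],[1,-20,-80,0,0],[1,-30,-120,0,0],[1,-40,-150,0,0],[1,-40,-160,0,0],[1,-40,-160,0,0],[1,-40,-160,0,0],[1,-40,-160,0,0]]';python3 see.py top t12.png;python3 see.py side s12.png; python3 m.py; python3 t.py
```

```text
wrist_force: [-0.6, -0.3, 0.1]
gripper_width: 0.914
time_s: 42.0
tcp_pos: [0.5757, 0.0145, 0.2121]
ee_rot: [[-0.018, -0.994, -0.108], [0.012, -0.108, 0.994], [-1.0, 0.016, 0.014]]
wrist_force: [0.3, -1.4, -0.7]
gripper_width: 0.998
time_s: 42.8
tcp_pos: [0.5362, -0.1445, 0.2124]
ee_rot: [[-0.017, -0.994, -0.109], [0.012, -0.109, 0.994], [-1.0, 0.016, 0.014]]
wrist_force: [-0.1, 0.8, -0.0]
gripper_width: 0.998
[ 536.1 -144.4  212.2] 1.0022875675680192
[ 536.1 -144.5  212.1] 0.9986498424031034
salt_shaker [(array([143., 161.]), 0.83)]
pepper_mill [(array([141., 204.]), 0.81)]
sauce_pourer [(array([182., 200.]), 0.65)]
toothpick_box [(array([182., 162.]), 0.55), (array([394., 177.]), 0.32)]
round_jar [(array([397., 176.]), 0.91)]
square_jar [(array([266., 172.]), 0.45)]
holder_small_round [(array([137., 161.]), 0.81)]
holder_large_round [(array([141., 204.]), 0.93), (array([181., 158.]), 0.61)]
holder_square [(array([182., 201.]), 0.78)]
holder_oblong [(array([180., 160.]), 0.77)]
counter z 0.0007451345351130456
[244.  46.] 736 ztop 0.061 lo 0.030 rect [861.1  17.8] [108.1 106.5] 39.0 m
[... 1185 characters left out ...]
8.4 mean [496.  248.6  77.1]
[136. 202.] 575 ztop 0.105 lo 0.093 rect [499.5 255. ] [37.3 34.4] 34.8 mean [499.6 254.2  97.6]
tray ((530.4090576171875, 183.0320587158203), (254.8563690185547, 259.8809814453125), 5.872550964355469)
[137. 162.] 582 [594.3 263.3] [53.2 60.1] 53.0 z [0.008 0.042 0.088]
[143. 208.] 452 [494.5 251.7] [72.4 80.7] 58.1 z [0.008 0.014 0.049]
0.053 0 ((0.0, 0.0), (0.0, 0.0), 0.0) [nan nan nan]
0.063 0 ((0.0, 0.0), (0.0, 0.0), 0.0) [nan nan nan]
0.072 0 ((0.0, 0.0), (0.0, 0.0), 0.0) [nan nan nan]t.py:22: RuntimeWarning: Mean of empty slice.
  a=A[(A[:,2]>lo)&(A[:,2]<hi)]*1000;print(lo,len(a),cv2.minAreaRect(a[:,:2].astype(np.float32)),a.mean(0))
  ret = um.true_divide(
```

View pics/tray.png

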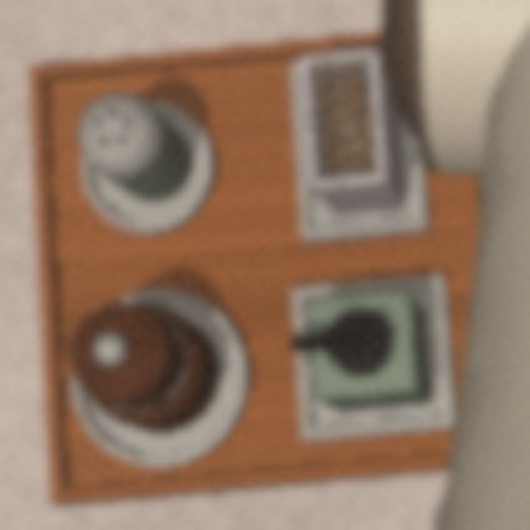

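View pics/s12.png

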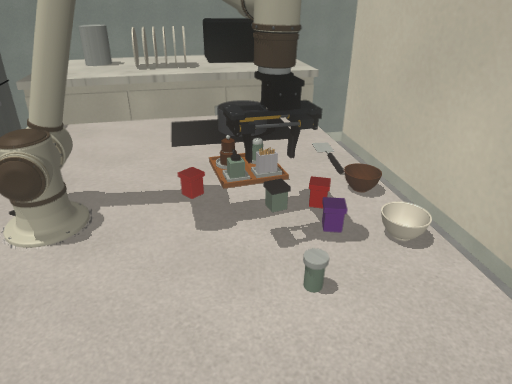

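All four pieces stand upright inside their holders: salt (120,150), mill (130,360), pourer (362,345) and box (345,130) in the enlarged tray picture. Both jars are where they were. I'll hand in.

Run:
```python
from h import *
c=capture("top");P=cloud(c);A=P[130:180,164:190].reshape(-1,3)*1000;a=A[(A[:,2]>60)&(A[:,2]<120)]
print(np.percentile(a[:,2],[50,98]),cv2.minAreaRect(a[:,:2].astype(np.float32)))
B=P[150:180,250:285].reshape(-1,3)*1000;b=B[(B[:,2]>60)&(B[:,2]<90)];print("sqjar",len(b),b.mean(0) if len(b) else "")
print(sense()["time_s"],finish_job())
```

```text
[74.31915739 88.64250282] ((606.7350463867188, 163.7230682373047), (59.33582305908203, 35.209495544433594), 6.6105804443359375)
sqjar 142 [571.49605189 -48.43122797  70.38788945]
the job is handed in; nothing more can be done
43.55 None
```

The condiment tray is made up. The salt shaker, pepper mill, sauce pourer and toothpick box were placed in that order, each in its own holder. I handed the job in at about 43.5 s.

- **Placing:** Each piece was lowered until the wrist felt about 5 N, then released. The top and side pictures show all four standing upright inside the rims.
- **Heights:** The tops measured 89 mm (salt), 105 mm (mill), 87 mm (pourer) and 89 mm (toothpick box). Pieces seated on the holder floors should read 88, 108, 90 and 90 mm.
- **Centring:** Each piece measured within about 4 mm of its holder's centre. The gap is 8 mm a side for the box and pourer, and about 8–9 mm for the round pieces.
- **Regrip:** My first grip on the mill was slightly low, on its taper. I opened, moved up 6 mm and gripped again before lifting.
- **Jars:** The round jar's last reading matched its starting position. The square jar stood upright at the right height, but the arm partly hid it from the top camera. Its last position reading, (571, −48) against (586, −35) mm at the start, covers only the part that showed. It is therefore not a clean check. The side picture shows it in its original spot, and nothing came near it.

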